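# Blow the sample cell clean and send it home

## Task

Slide the photometer's carriage along its rail until the glass cell stands centred in front of the air duster's nozzle, press the duster's cap all the way down and let it spring fully back, then slide the carriage fully home against the end stop beside the black tower and let go. Work the duster only while the cell is in front of its nozzle, move the carriage without touching the glass cell, and do not disturb the bottles and beaker standing around.

Things in the scene. Friction and masses are not known exactly. Their poses are not given: they have to be found in the camera images.
- rail: Fixed photometer base: rail 70 mm wide (x), 370 long (y), 22 high; origin at the underside, mid-width. +y runs along it to the home end; -x side faces the robot. Black tower 200 mm high on the +x side, at x 40 to 126, y 70 to 170 mm. Black end stops, 50 mm (home) and 34 mm high.
- carriage (a joint): Slide of the carriage, m: 0 = fully home against the stop at the rail's +y end (cell before the tower, at rail y = 120 mm), growing towards -y to 0.23 at the other stop. Slides stiffly (2 N), stays where left. The carriage is an aluminium plate 115 x 50 x 12 mm, top 34 mm above the table.
- grip_post_top (a point): Top centre of the carriage's upright steel grip post: 16 mm diameter, standing 56 mm out of the carriage plate, top 90 mm above the table, 70 mm to the -x side of the cell's centre (same y).
- cell: Open glass cell, 40 x 40 mm and 45 mm high, wall 3 mm, fixed on the carriage in a thin black seat. Origin: centre of its underside, 40 mm above the table. Axes as the rail's. Must not be touched by the robot.
- duster: Fixed stand on the rail's +x side, axes parallel to the rail's: 52 mm air can leaning 0.52 rad towards -x. Origin on the table; can axis and nozzle lie in its plane y = 0, so the cell is centred before the nozzle at y = 0 in this frame. Lamp head 70 x 80 x 16 mm on a rod overhangs the can: x from -65, y -40 to 40 mm, underside 285 mm up, edge 15 mm past the cap's centre: it blocks a vertical tool.
- cap (a joint): Travel of the can's sprung cap along the can's axis, m: 0 = up, 0.007 = fully down. The spring needs about 4 N to start and 10 N at full travel, and pushes the cap back up when released.
- cap_top (a point): Centre of the flat top of the white cap, 30 mm diameter, 32 mm high; in the duster's frame at x = -80 mm, 204 mm above the table. Its z axis points out of the cap along the can's axis (press along -z); its y axis is level, along the rail. A thin straw nozzle slants 40 mm from its -x side down towards the rail.
- bottle: Bystander: loose clear bottle with blue lid, 68 mm diameter, 135 mm high; origin under its centre.
- small_bottle: Bystander: loose amber bottle with blue lid, 50 mm diameter, 100 mm high; origin under its centre.
- beaker: Bystander: loose open glass beaker, 54 mm diameter, 70 mm high; origin under its centre. The three bystanders stand beside the rail, one past each end and one beyond the duster's -y side, in any order.

How it is judged:
On the way, in this order (a step that is already met when the one before it is completed fails the run):
1. the cell stands still, centred (within 10 mm) in front of the duster's nozzle (y of cell in the frame of duster between -0.01 and 0.01 m and velocity of joint carriage between -0.01 and 0.01 m/s), for 0.2 s.
2. the cap is pressed down (past 5.5 of its 7 mm) with the cell there (y of cell in the frame of duster between -0.01 and 0.01 m and value of joint cap above 0.0055 m), for 0.05 s.
3. the cap has sprung back up, the cell still there (y of cell in the frame of duster between -0.01 and 0.01 m and value of joint cap below 0.001 m), for 0.1 s.
4. the carriage is home against the stop (value of joint carriage below 0.004 m), for 0.2 s.
At the end, for the whole second after the job is handed in: The carriage rests within 4 mm of its home stop, the duster's cap is up (within 1 mm), and the three bystanders stand upright within 15 mm of where they were (value of joint carriage below 0.004 m and velocity of joint carriage between -0.005 and 0.005 m/s and value of joint cap below 0.001 m and distance of each of bottle, small_bottle, beaker from where it was at the start of the episode below 0.015 m and angle between each of bottle, small_bottle, beaker's own z axis and vertical below 0.15 rad); the robot touches nothing.
It fails at once if the duster is worked (cap down more than 3 mm) while the cell is more than 15 mm off the nozzle's line (value of joint cap above 0.003 m and not (y of cell in the frame of duster between -0.015 and 0.015 m)).
It fails at once if the robot touches the glass cell (contact force between any of the fingers, the arm and cell above 0.5 N).
It fails at once if the bottle is knocked over or shoved more than 20 mm (distance of bottle from where it was at the start of the episode above 0.02 m or angle between bottle's own z axis and vertical above 0.3 rad).
It fails at once if the small bottle is knocked over or shoved more than 20 mm (distance of small_bottle from where it was at the start of the episode above 0.02 m or angle between small_bottle's own z axis and vertical above 0.3 rad).
It fails at once if the beaker is knocked over or shoved more than 20 mm (distance of beaker from where it was at the start of the episode above 0.02 m or angle between beaker's own z axis and vertical above 0.3 rad).
It also fails if it takes over 58 s, if anything falls off the work surface, if the arm or the gripper's body presses on something with over 40 N, if the wrist force passes 120 N, or if a joint passes its speed limit or range.

## Robot

A 7-joint arm with a two-finger parallel gripper is mounted at the origin on the work surface. World frame = base frame: x ahead of the robot, y to its left, z up, the work surface at z = 0. Lengths are in m, angles in rad, forces in N, time in s.
With the tool pointing down it reaches from about 0.425 to 0.925 m from the base axis. Payload 6.8 kg.
Tool frame: the origin (TCP) lies between the finger pads; the fingertips stand 17 mm ahead of it and the grasp point (between the pads) lies 2 mm behind it; z points along the fingers, y is the direction in which the jaws open and shut (so a half turn about z gives the same grasp; the last joint's range is limited). The gripper opens to 85 mm and grips with 20 to 120 N. Pads are 22 mm wide; open, the fingers measure 114 mm over their backs; the gripper's body (76 mm by 85 mm) begins 54 mm behind the grasp point. The pads swing forward as they close: fully open they stand 13 mm farther back than shut.
Start: joints at [1.067, 0.477, 0.022, 1.555, -0.011, 1.109, -0.083], TCP at [0.26, -0.623, 0.248] pointing down, gripper open.
Joint ranges: [-2.96, 2.96], [-0.34, 2.1], [-1.41, 1.46], [0.24, 2.44], [-1.37, 4.51], [0.17, 1.92], [-2.96, 2.96]. Speed limits (rad/s): [2.39, 2.39, 3.14, 3.14, 3.14, 3.14, 3.14].

## Interface

Orientations are given as a unit quaternion [w, x, y, z].
In Python, from station import bot gives the robot as it stands. The module is installed in compiled form; this text tells all that it offers.
- The arm moves only by the tool carry_out, never from a script. Its argument "moves" is a list of rows, each a list of 3 entries, a list of its own where there are three numbers: the turn, a rotation vector about the tool's x, y, z in degrees, then the shift along the tool's x, y, z in cm, then the finger opening in cm, from 0 to 8.54. A call has 1 to 5 rows; each row is the pose to reach, as a shift and turn from the pose commanded when the call began, along the tool's axes at that moment; what a row does not reach only later rows make up. A row lasts 1/8 s, in which the tool goes at most 62.5 mm and 10.7 degrees, less where a joint would pass 70% of its speed; a pose out of reach is approached as far as the arm can. A call with a gripper value outside its range is refused whole. The fingers move at their own pace and stop on an object; "newtons" is the grip in N (left out, the last holds). Time passes only in rows, so rows that repeat a pose let the fingers close. It gives the time, the measured TCP pose, the force and the opening at its end, in the units of the state.
- bot.get_obs(): the state, without advancing time (a new reading comes with each control period).
- bot.read_camera(name): name is "side" or "top" or "wrist"; returns the picture (400x640x3 uint8, red, green, blue); there is no depth.
- bot.camera_info(name): a dict with "vertical_fov" (degrees; the focal length in pixels is half the picture's height over the tangent of half this angle, whatever the lens; pixels are square), "cx", "cy" (the principal point, pixels), "position" and "attitude" of the camera in the world. Camera axes: x right, y up, looking along -z (the intrinsics and any distortion apply to the point x, -y, -z); pixel columns grow to the right and rows downward; lengths in m; the calibration is good to about 2 mm. A picture is of the moment at which its call begins: read the wrist's pose just before it. camera_info takes no time and is no camera call; for the wrist camera it gives the pose at the moment of the call.
- bot.hand_in(): hands the job in, once; it reports no verdict.
Trained networks look in the newest picture that a camera, given by its name, has taken for a name from the list of things; names that differ only in an ending like _2 or _b are one class to them, and where a whole thing is asked for, a point or a joint stands for the part that bears it (a point fixed in the world has none). Each returns a list of dicts, best first, with "score" (0 to 1); they miss things now and then, are a little off and sometimes report something else, mostly with a low value. They report only what shows in the picture. A call takes as long as a camera call.
- bot.silhouettes(label, camera): "region" (400x640 bool, what is visible of it) and "location" ([column, row] in pixels, amid what is visible of it).
The state is a dict: "t": time; "q": joint angles; "joint_vel": joint speeds; "joint_torque": joint torques, N m; "eef_pos": TCP position; "tool_rot": TCP orientation; "contact_force": force on the tool from outside, world axes, zero at the start; "torque": the same for the moment, N m; "gripper_width": opening from 0.0 (shut) to 1.0 (fully open).
Only numpy, scipy, OpenCV 4.12 (cv2) and the standard library are available. Lean on these libraries where they do the work, as an engineer would, in place of code of your own. Each camera call takes 0.05 s, during which the arm holds its last target. There are 200 camera calls.

## Working session

There is one attempt and no reset: what is moved stays moved. The work goes in short steps, Python scripts to look and compute and a tool call to move; the robot and the scene stay as the last step left them, time stands still between calls to the robot, and variables do not carry over. Pictures are saved under pics/ and viewed, about 8 in all and at most 12, crops included, and the job is handed in when it is done.

Besides the shell and the picture viewer there is one more tool, called after "Call:" by a JSON object that holds its "op" and its "data". carry_out: Moves the arm, as the interface text tells. Its arguments: {"type":"object","properties":{"moves":{"type":"array"},"newtons":{"type":"number"}},"required":["moves"]}

```bash
mkdir -p pics; python3 - <<'E'
from station import bot
import cv2
print(bot.get_obs())
for n in ("side","top"):
    im=bot.read_camera(n); cv2.imwrite(f"pics/{n}0.png",im[:,:,::-1]); print(n,bot.camera_info(n))
    for l in ("rail","carriage","grip_post_top","cell","duster","cap","bottle","small_bottle","beaker"):
        for d in bot.silhouettes(l,n)[:2]:
            print(n,l,round(d["score"],2),d["location"],d["region"].sum())
print(bot.camera_info("wrist"))
E
```

```text
{'t': 0.0, 'q': array([ 1.06688018,  0.47781795,  0.02236238,  1.55647099, -0.01152981,
        1.10930841, -0.08312255]), 'joint_vel': array([-0.00092523, -0.00021536,  0.00081483, -0.00074007,  0.00063615,
        0.00225046, -0.00093008]), 'joint_torque': array([-1.14070635e-04, -5.96453762e+01,  1.60783432e+00, -2.81201345e+01,
        1.24856411e-02,  9.33278556e-03, -1.89495915e-05]), 'eef_pos': array([ 0.26001395, -0.62228716,  0.24730591]), 'tool_rot': array([-9.05659046e-04,  9.80483002e-01,  1.96601636e-01, -2.45032579e-04]), 'contact_force': array([-0.25900736,  0.21603818,  0.75876721]), 'torque': array([0.01875731, 0.01149112, 0.02296949]), 'gripper_width': 1.004970982526211}
side {'vertical_fov': 55.22595414067697, 'cx': 319.225452993432, 'cy': 196.44758553665932, 'position': array([ 0.47994771, -0.71019046,  0.69043351]), 'attitude': array([ 0.88276007,  0.46425447, -0.03539242, -0.06284761])}
side rail 0.85 [325.1, 231.9] 6770
side carriage 0.76 [305.4, 237.1] 997
side grip_post_top 0.69 [305.4, 237.1] 1075
side cell 0.74 [312.5, 229.3] 406
side duster 0.72 [397.2, 23
[... 291 characters left out ...]
0498]), 'attitude': array([ 0.71311857,  0.05946388, -0.04855618, -0.69682727])}
top rail 0.67 [314.1, 219.7] 7977
top carriage 0.68 [321.8, 244.6] 1101
top carriage 0.34 [439.3, 260.9] 567
top grip_post_top 0.84 [323.9, 240.2] 1078
top cell 0.88 [317.1, 231.9] 382
top duster 0.58 [387.4, 131.6] 4783
top duster 0.46 [389.0, 168.1] 270
top cap 0.59 [387.1, 172.9] 279
top bottle 0.64 [444.3, 169.7] 1233
top bottle 0.15 [247.2, 248.5] 422
top small_bottle 0.6 [250.0, 247.8] 455
{'vertical_fov': 61.008202695916125, 'cx': 319.2520982483443, 'cy': 200.41041868833963, 'position': array([ 0.32127882, -0.59899746,  0.37346164]), 'attitude': array([ 0.82501905, -0.10876036,  0.07318172, -0.54969008])}
```

```bash
python3 - <<'E'
import cv2
a=cv2.imread("pics/side0.png");b=cv2.imread("pics/top0.png")
cv2.imwrite("pics/s1.png",cv2.resize(a[130:360,180:500],None,fx=2.5,fy=2.5,interpolation=2))
cv2.imwrite("pics/t1.png",cv2.resize(b[60:300,180:500],None,fx=2.5,fy=2.5,interpolation=2))
E
```

```text
(no output)
```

View pics/s1.png

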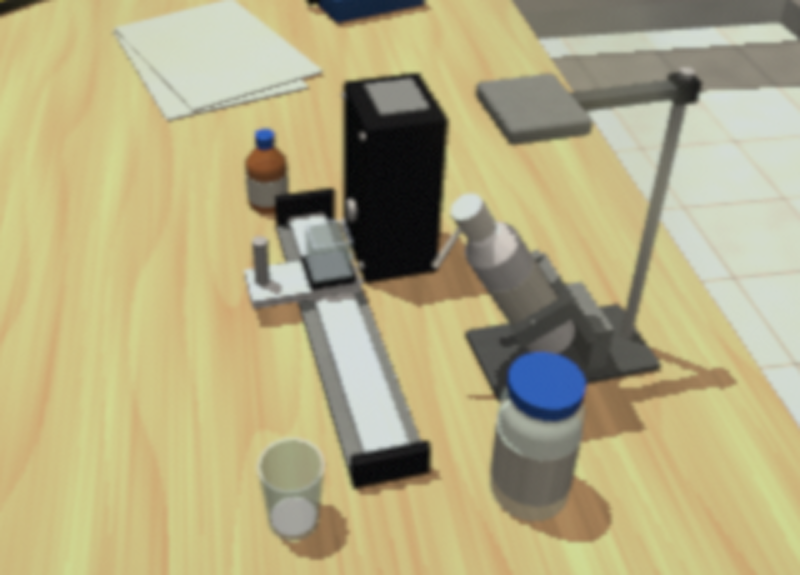

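View pics/t1.png

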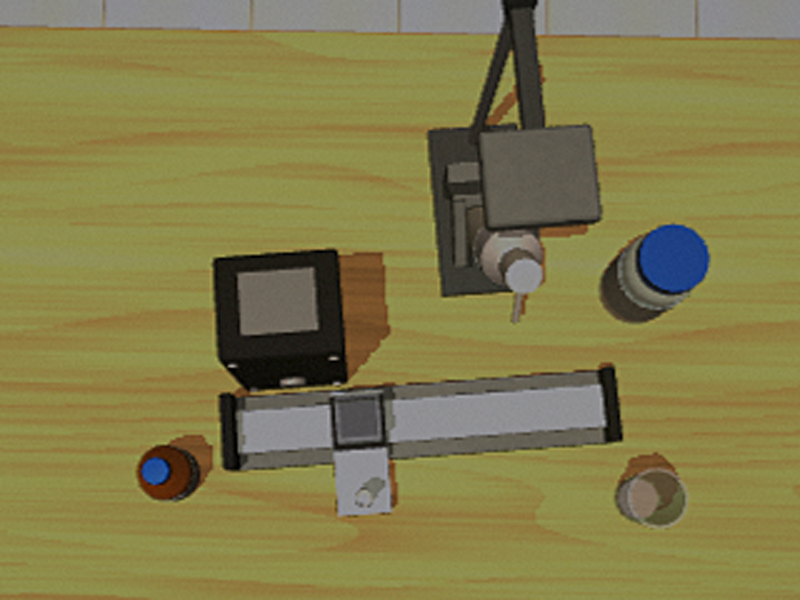

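Both pictures show the same layout. The carriage is near home, with its post at about side crop (260,241) and top crop (362,499). The cap top is at about side (467,205) and top (524,276). The beaker stands past the -y end, the amber bottle past home, and the clear bottle beyond the duster.

```bash
cat > h.py <<'E'
import numpy as np
from scipy.spatial.transform import Rotation as R
from scipy.optimize import least_squares
def rot(q): return R.from_quat(np.roll(q,-1))
def ray(ci,uv):
    f=200/np.tan(np.radians(ci["vertical_fov"]/2))
    d=np.array([(uv[0]-ci["cx"])/f,-(uv[1]-ci["cy"])/f,-1])
    return np.array(ci["position"]),rot(ci["attitude"]).apply(d)
def onz(ci,uv,z):
    p,d=ray(ci,uv); return p+d*(z-p[2])/d[2]
def tri(*cu):
    A=0;b=0
    for ci,uv in cu:
        p,d=ray(ci,uv); d=d/np.linalg.norm(d); M=np.eye(3)-np.outer(d,d); A=A+M; b=b+M@p
    return np.linalg.solve(A,b)
def proj(ci,P):
    f=200/np.tan(np.radians(ci["vertical_fov"]/2))
    c=rot(ci["attitude"]).inv().apply(np.asarray(P)-ci["position"])
    return np.stack([ci["cx"]-f*c[...,0]/c[...,2],ci["cy"]+f*c[...,1]/c[...,2]],-1)
E
python3 - <<'E'
from h import *
from station import bot
np.set_printoptions(precision=4,suppress=True)
S,T=bot.camera_info("side"),bot.camera_info("top")
s=lambda u,v:(u/2.5+180,v/2.5+130)
t=lambda u,v:(u/2.5+180,v/2.5+60)
print("post",tri((S,s(260,241)),(T,t(362,499))),onz(S,s(260,241),.09),onz(T,t(362,499),.09))
print("cap",tri((S,s(467,205)),(T,t(524,276))),onz(S,s(467,205),.204),onz(T,t(524,276),.204))
print("rail edges T",[onz(T,t(*p),.022) for p in((388,388),(600,372),(392,453),(607,440))])
print("seat T",onz(T,t(359,419),.04),"plate end",onz(T,t(336,516),.034),onz(T,t(391,513),.034))
print("plate end S",onz(S,s(250,303),.03),onz(S,s(312,296),.03))
print("home stop top T",[onz(T,t(*p),.05) for p in((221,395),(232,394))])
print("home stop top S",[onz(S,s(*p),.05) for p in((276,197),(333,190))])
print("far stop top S",[onz(S,s(*p),.034) for p in((350,460),(428,444))])
print("far stop top T",[onz(T,t(*p),.034) for p in((598,368),(611,366),(607,443),(621,440))])
print("lamp T under",[onz(T,t(*p),.301) for p in((478,134),(591,126),(602,217),(487,228))])
print("bottles",onz(T,t(155,470),.1),onz(T,t(673,258),.135),onz(S,s(294,515),.0))
E
```

```text
post [0.4996 0.0399 0.0868] [0.5023 0.0359 0.09  ] [0.4967 0.04   0.09  ]
cap [ 0.673  -0.0822  0.204 ] [ 0.6753 -0.0817  0.204 ] [ 0.6708 -0.0819  0.204 ]
rail edges T [array([0.602 , 0.0171, 0.022 ]), array([ 0.6218, -0.1836,  0.022 ]), array([0.5406, 0.0123, 0.022 ]), array([ 0.5575, -0.1892,  0.022 ])]
seat T [0.5704 0.044  0.04  ] plate end [0.4811 0.0632 0.034 ] [0.485  0.0127 0.034 ]
plate end S [0.4878 0.0127 0.03  ] [0.5509 0.0143 0.03  ]
home stop top T [array([0.5888, 0.1717, 0.05  ]), array([0.5899, 0.1616, 0.05  ])]
home stop top S [array([0.5271, 0.1618, 0.05  ]), array([0.5926, 0.1663, 0.05  ])]
far stop top S [array([ 0.5591, -0.1958,  0.034 ]), array([ 0.6273, -0.1887,  0.034 ])]
far stop top T [array([ 0.6239, -0.1789,  0.034 ]), array([ 0.6261, -0.1911,  0.034 ]), array([ 0.5539, -0.1862,  0.034 ]), array([ 0.557 , -0.1992,  0.034 ])]
lamp T under [array([ 0.7485, -0.0342,  0.301 ]), array([ 0.7559, -0.1127,  0.301 ]), array([ 0.6906, -0.1193,  0.301 ]), array([ 0.6812, -0.0406,  0.301 ])]
bottles [0.5171 0.2191 0.1   ] [ 0.7053 -0.2196  0.135 ] [ 0.5089 -0.2178  0.    ]
```

The post, cap, rail and stop points agree with their known heights to about 3 mm. The rail yaw is about 0.091. The arm can move now.

```bash
cat >> h.py <<'E'
yaw=0.091
ux=np.array([np.cos(yaw),np.sin(yaw),0]); uy=np.array([-np.sin(yaw),np.cos(yaw),0]); uz=np.array([0,0,1.])
def toolR(tilt=0):
    z=np.sin(tilt)*ux-np.cos(tilt)*uz; x=-(np.cos(tilt)*ux+np.sin(tilt)*uz)
    return R.from_matrix(np.stack([x,np.cross(z,x),z],1))
def mv(o,p,Rt):
    R0=rot(o["tool_rot"])
    print("t",round(o["t"],2),"pos",o["eef_pos"].round(4),"F",o["contact_force"].round(1),"w",round(o["gripper_width"],3))
    print("MOVE turn",np.degrees((R0.inv()*Rt).as_rotvec()).round(1),"cm",(R0.inv().apply(np.asarray(p)-o["eef_pos"])*100).round(2))
E
python3 - <<'E'
from h import *
from station import bot
mv(bot.get_obs(),[.5,.038,.2],toolR())
E
```

```text
t 1.0 pos [ 0.2602 -0.6228  0.2483] F [0.7 0.1 0.3] w 0.998
MOVE turn [   0.    -0.  -162.5] cm [ 47.6  -51.73   4.83]
```

Call:
{"op": "carry_out", "data": {"moves": [[[0,0,-40],[17,-18,0],8.5],[[0,0,-50],[20,-22,0],8.5],[[0,0,-50],[20,-22,0],8.5],[[0,0,-60],[22,-24,0],8.5],[[0,0,-60],[24,-26,0],6]]}}

```text
t: 1.62
eef_pos: [0.3674, -0.3273, 0.2487]
tool_rot: [0.001, 0.784, 0.621, 0.0]
contact_force: [1.3, -0.1, 0.2]
gripper_width: 0.815
```

```bash
python3 - <<'E'
from h import *
from station import bot
mv(bot.get_obs(),[.5,.038,.2],toolR())
E
```

```text
t 1.62 pos [ 0.3674 -0.3273  0.2487] F [ 1.3 -0.1  0.2] w 0.815
MOVE turn [-0.000e+00  1.000e-01 -1.085e+02] cm [38.6   4.52  4.85]
```

Call:
{"op": "carry_out", "data": {"moves": [[[0,0,-108.5],[38.6,4.5,4.0],6],[[0,0,-108.5],[38.6,4.5,4.0],6],[[0,0,-108.5],[38.6,4.5,4.0],6],[[0,0,-108.5],[38.6,4.5,4.0],6],[[0,0,-108.5],[38.6,4.5,4.0],6]]}}

```text
t: 2.25
eef_pos: [0.4752, -0.0358, 0.2166]
tool_rot: [0.001, 0.419, 0.908, 0.0]
contact_force: [1.3, -0.4, 0.2]
gripper_width: 0.703
```

```bash
python3 - <<'E'
from h import *
from station import bot
mv(bot.get_obs(),[.5,.038,.2],toolR())
E
```

```text
t 2.25 pos [ 0.4752 -0.0358  0.2166] F [ 1.3 -0.4  0.2] w 0.703
MOVE turn [ -0.    0.1 -54.8] cm [4.01 6.67 1.66]
```

Call:
{"op": "carry_out", "data": {"moves": [[[0,0,-54.8],[4,6.7,1.6],6],[[0,0,-54.8],[4,6.7,1.6],6],[[0,0,-54.8],[4,6.7,1.6],6],[[0,0,-54.8],[4,6.7,1.6],6],[[0,0,-54.8],[4,6.7,1.6],6]]}}

```text
t: 2.88
eef_pos: [0.5002, 0.0363, 0.2004]
tool_rot: [0.0, -0.036, 0.999, -0.0]
contact_force: [0.7, -0.2, 0.1]
gripper_width: 0.703
```

Call:
{"op": "carry_out", "data": {"moves": [[[0,0,-2],[0,0,0],6],[[0,0,-2],[0,0,0],6]]}}

```text
t: 3.12
eef_pos: [0.5001, 0.0361, 0.2003]
tool_rot: [0.0, -0.049, 0.999, 0.0]
contact_force: [0.3, 0.4, -0.7]
gripper_width: 0.703
```

```bash
python3 - <<'E'
from h import *
from station import bot
import cv2
mv(bot.get_obs(),[.5,.038,.2],toolR())
ci=bot.camera_info("wrist"); im=bot.read_camera("wrist"); print(ci["position"],proj(ci,np.array([[.5,.038,.09],[.57,.0445,.04],[.673,-.082,.204]])))
cv2.imwrite("pics/w1.png",im[:,:,::-1])
E
```

```text
t 3.12 pos [0.5001 0.0361 0.2003] F [ 0.3  0.4 -0.7] w 0.703
MOVE turn [0.  0.  0.4] cm [-0.01  0.19  0.03]
[0.43569419 0.02830473 0.32548713] [[323.64644851 203.24401113]
 [322.25624774 262.76762915]
 [ 61.6811063  561.3921387 ]]
```

View pics/w1.png

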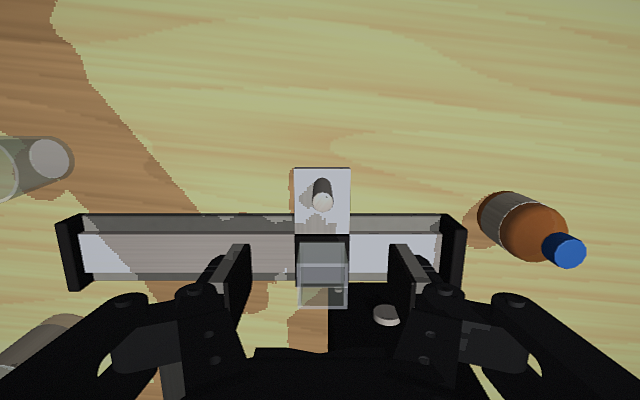

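Wrist view: the post top is at (323,202), against (323.6,203.2) predicted. The rail lies level in the image, which confirms the yaw. The jaws straddle the post column, so I can descend and grip.

Call:
{"op": "carry_out", "data": {"moves": [[[0,0,0.4],[0,0.2,6],6],[[0,0,0.4],[0,0.2,10],6],[[0,0,0.4],[0,0.2,12.8],6],[[0,0,0.4],[0,0.2,12.8],6],[[0,0,0.4],[0,0.2,12.8],6]], "newtons": 30}}

```text
t: 3.8
eef_pos: [0.5006, 0.0386, 0.0733]
tool_rot: [0.001, -0.047, 0.999, 0.0]
contact_force: [0.4, 0.5, -0.4]
gripper_width: 0.698
```

Call:
{"op": "carry_out", "data": {"moves": [[[0,0,0],[0,0,0],1],[[0,0,0],[0,0,0],1],[[0,0,0],[0,0,0],1],[[0,0,0],[0,0,0],1],[[0,0,0],[0,0,0],1]]}}

```text
t: 4.42
eef_pos: [0.5003, 0.0382, 0.0731]
tool_rot: [0.001, -0.047, 0.999, -0.0]
contact_force: [-0.2, -0.4, 7.0]
gripper_width: 0.176
```

```bash
python3 - <<'E'
from h import *
from station import bot
o=bot.get_obs(); print(o["torque"])
mv(o,o["eef_pos"]-.135*uy,toolR())
E
```

```text
[-0.05846505  0.25877502  0.03049194]
t 4.42 pos [0.5003 0.0382 0.0731] F [-0.2 -0.4  7. ] w 0.176
MOVE turn [-0.   0.1  0.2] cm [ 4.00e-02 -1.35e+01  1.00e-02]
```

The opening is about 15 mm, so the post is gripped. Next I drag the carriage 13.5 cm towards -y.

Call:
{"op": "carry_out", "data": {"moves": [[[0,0,0],[0,-2,0],1],[[0,0,0],[0,-4.5,0],1],[[0,0,0],[0,-7,0],1],[[0,0,0],[0,-9.5,0],1],[[0,0,0],[0,-11.5,0],1]]}}

```text
t: 5.05
eef_pos: [0.5116, -0.0762, 0.0731]
tool_rot: [0.001, -0.047, 0.999, 0.0]
contact_force: [0.2, 3.1, 2.8]
gripper_width: 0.172
```

Call:
{"op": "carry_out", "data": {"moves": [[[0,0,0],[0,-1.2,0],1],[[0,0,0],[0,-2,0],1],[[0,0,0],[0,-2,0],1],[[0,0,0],[0,-2,0],1]]}}

```text
t: 5.55
eef_pos: [0.5136, -0.0969, 0.0731]
tool_rot: [0.001, -0.047, 0.999, -0.001]
contact_force: [-0.2, -2.6, 5.3]
gripper_width: 0.178
```

```bash
python3 - <<'E'
from h import *
from station import bot
import cv2
o=bot.get_obs(); mv(o,o["eef_pos"],toolR())
S,T=bot.camera_info("side"),bot.camera_info("top")
for n,ci in (("side",S),("top",T)):
    im=bot.read_camera(n)
    p=np.array([[.673,-.082,.204]]); print(n,proj(ci,p))
    for l in("cell","cap"):
        for d in bot.silhouettes(l,n)[:1]: print(l,d["score"],d["location"])
    if n=="top":
        c=im[110:260,270:470]; cv2.imwrite("pics/t2.png",cv2.resize(c[:,:,::-1],None,fx=4,fy=4,interpolation=2))
    else: c=im[180:280,260:420]; cv2.imwrite("pics/s2.png",cv2.resize(c[:,:,::-1],None,fx=5,fy=5,interpolation=2))
E
```

```text
t 5.55 pos [ 0.5136 -0.0969  0.0731] F [-0.2 -2.6  5.3] w 0.178
MOVE turn [-0.1  0.1  0.2] cm [0. 0. 0.]
side [[365.75460929 212.17404286]]
cell 0.86 [324.6, 264.2]
cap 0.7 [368.2, 212.9]
top [[389.66918372 169.29716064]]
cell 0.6 [381.7, 225.3]
cap 0.72 [384.9, 170.7]
```

View pics/t2.png

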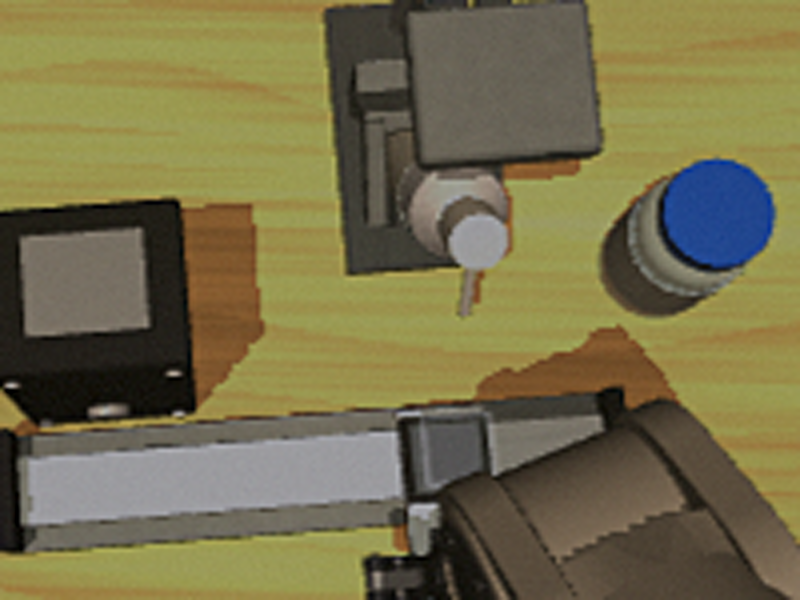

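View pics/s2.png

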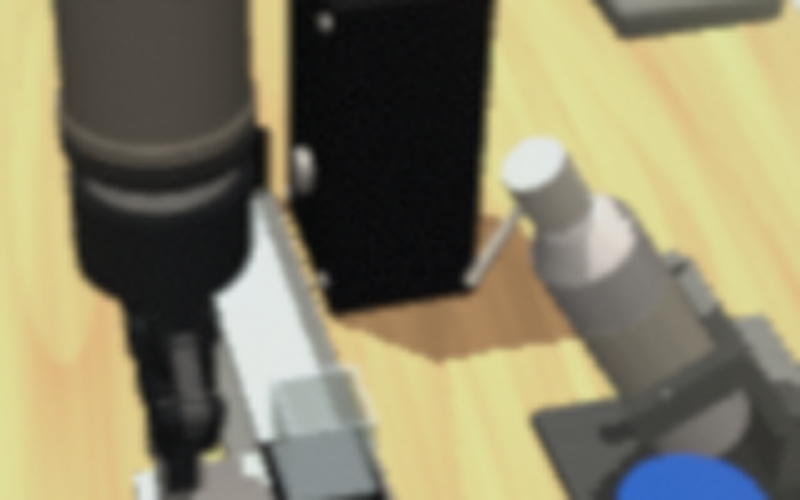

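```bash
python3 - <<'E'
from h import *
from station import bot
np.set_printoptions(precision=4,suppress=True)
S,T=bot.camera_info("side"),bot.camera_info("top")
a,b=(368,212.8),(389.5,170.25)
for n,p in (("tri",tri((S,a),(T,b))),("S",onz(S,a,.204)),("T",onz(T,b,.204))): print(n,p,"along",p@uy)
tip=tri((S,(470/5+260,282/5+180)),(T,(465/4+270,315/4+110))); print("straw tip",tip,tip@uy)
c=onz(T,(447/4+270,453/4+110),.04); print("cell",c,c@uy)
o=bot.get_obs(); c2=o["eef_pos"]+.07*ux; print("cell from grip",c2,c2@uy)
print("cell S at .062", onz(S,(324.6,264.2),.062),onz(S,(324.6,264.2),.062)@uy)
E
```

```text
tri [ 0.6748 -0.0825  0.2017] along -0.14349774287630157
S [ 0.6772 -0.0848  0.204 ] along -0.14599797679215837
T [ 0.6711 -0.0817  0.204 ] along -0.14231216017996562
straw tip [ 0.6481 -0.0853  0.142 ] -0.1438224400736357
cell [ 0.5836 -0.0905  0.04  ] -0.143120479536381
cell from grip [ 0.5833 -0.0905  0.0731] -0.14309970365324703
cell S at .062 [ 0.5866 -0.0806  0.062 ] -0.1335276571848958
```

The cell lies at -0.143 along the rail, and the nozzle at -0.1435 (cap) to -0.144 (straw tip). The lamp's midline, at about -0.142, agrees. So I release the post, rise and tilt.

Call:
{"op": "carry_out", "data": {"moves": [[[0,0,0],[0,0,0],3],[[0,0,0],[0,0,0],5],[[0,0,0],[0,0,0],5],[[0,0,0],[0,0,-2],5],[[0,0,0],[0,0,-5],5]]}}

```text
t: 6.48
eef_pos: [0.5122, -0.0959, 0.1233]
tool_rot: [-0.001, -0.048, 0.999, 0.0]
contact_force: [0.9, -0.1, -1.0]
gripper_width: 0.587
```

Call:
{"op": "carry_out", "data": {"moves": [[[0,0,0],[0,0,-6],5],[[0,0,0],[0,0,-12],2],[[0,0,0],[0,0,-17],0],[[0,0,0],[0,0,-17],0],[[0,0,0],[0,0,-17],0]]}}

```text
t: 7.1
eef_pos: [0.5121, -0.0961, 0.2926]
tool_rot: [0.0, -0.047, 0.999, -0.0]
contact_force: [-0.4, -0.2, -0.5]
gripper_width: -0.001
```

```bash
python3 - <<'E'
from h import *
from station import bot
o=bot.get_obs(); a=toolR(.52).apply([0,0,1]); cap=np.array([.6735,-.0823,.2035])
print((toolR().inv()*toolR(.52)).as_rotvec(True)); mv(o,cap-.077*a,toolR(.52))
T=bot.camera_info("top"); im=bot.read_camera("top")
for d in bot.silhouettes("cell","top")[:1]: print(d["score"],d["location"])
E
```

```text
[-4.02084197e-16 -2.97938053e+01  0.00000000e+00]
t 7.1 pos [ 0.5121 -0.0961  0.2926] F [-0.4 -0.2 -0.5] w -0.001
MOVE turn [  0.  -29.8   0.2] cm [-12.37  -0.14   2.23]
0.66 [381.6, 224.6]
```

Call:
{"op": "carry_out", "data": {"moves": [[[0,-10,0],[0,0,0],0],[[0,-20,0],[-3,0,0],0],[[0,-29.8,0.2],[-6,0,0],0],[[0,-29.8,0.2],[-9,-0.1,1],0],[[0,-29.8,0.2],[-12.4,-0.1,2.2],0]]}}

```text
t: 7.82
eef_pos: [0.6357, -0.0864, 0.2683]
tool_rot: [0.256, -0.043, 0.966, 0.012]
contact_force: [-0.2, -0.2, 0.7]
gripper_width: 0.002
```

Call:
{"op": "carry_out", "data": {"moves": [[[0,0,0],[0,0,0],0],[[0,0,0],[0,0,0],0]]}}

```text
t: 8.07
eef_pos: [0.6352, -0.0849, 0.2691]
tool_rot: [0.256, -0.044, 0.966, 0.013]
contact_force: [-0.8, -0.2, -0.2]
gripper_width: 0.002
```

```bash
python3 - <<'E'
from h import *
from station import bot
import cv2
o=bot.get_obs(); a=toolR(.52).apply([0,0,1]); cap=np.array([.6735,-.0823,.2035])
mv(o,cap-.017*a,toolR(.52))
im=bot.read_camera("side"); cv2.imwrite("pics/s3.png",cv2.resize(im[120:280,240:480,::-1],None,fx=3.3,fy=3.3,interpolation=2))
E
```

```text
t 8.07 pos [ 0.6352 -0.0849  0.2691] F [-0.8 -0.2 -0.2] w 0.002
MOVE turn [ 0.1 -0.1  0. ] cm [-0.09 -0.11  5.9 ]
```

View pics/s3.png

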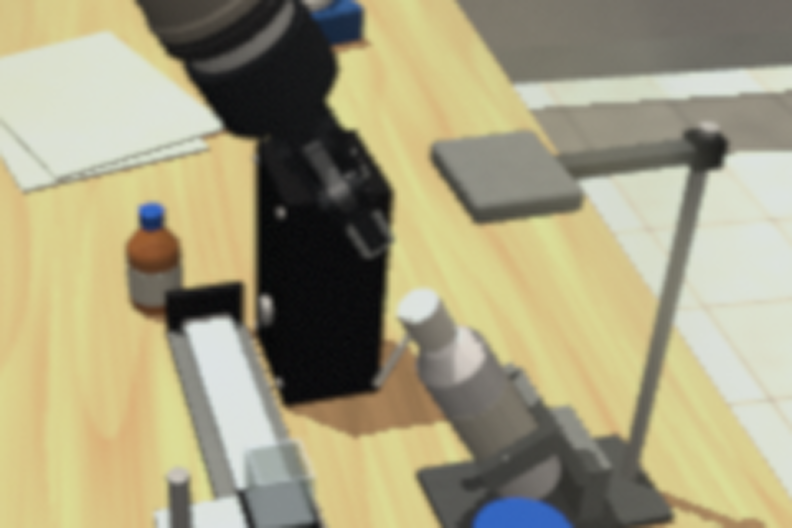

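Side view: the closed fingers, with tips at about (375,248), line up with the can axis above the cap (425,305), and they are clear of the lamp. I approach along the axis.

Call:
{"op": "carry_out", "data": {"moves": [[[0,0,0],[-0.1,-0.1,2.5],0],[[0,0,0],[-0.1,-0.1,4.5],0],[[0,0,0],[-0.1,-0.1,5.4],0],[[0,0,0],[-0.1,-0.1,5.4],0]]}}

```text
t: 8.62
eef_pos: [0.6633, -0.0839, 0.2238]
tool_rot: [0.257, -0.044, 0.965, 0.012]
contact_force: [0.0, -0.4, 0.3]
gripper_width: 0.001
```

Call:
{"op": "carry_out", "data": {"moves": [[[0,0,0],[0,0,0.4],0],[[0,0,0],[0,0,0.7],0],[[0,0,0],[0,0,0.7],0]]}}

```text
t: 9.0
eef_pos: [0.6675, -0.0838, 0.2185]
tool_rot: [0.257, -0.044, 0.965, 0.012]
contact_force: [-2.6, -0.0, 4.8]
gripper_width: -0.001
```

The force is 5.4 N along the axis, so the cap is about 1.6 mm down. I press on to the stop.

Call:
{"op": "carry_out", "data": {"moves": [[[0,0,0],[0,0,0.3],0],[[0,0,0],[0,0,0.6],0],[[0,0,0],[0,0,0.75],0],[[0,0,0],[0,0,0.75],0],[[0,0,0],[0,0,0.75],0]]}}

```text
t: 9.62
eef_pos: [0.6702, -0.0835, 0.214]
tool_rot: [0.257, -0.044, 0.965, 0.01]
contact_force: [-27.4, 0.2, 30.9]
gripper_width: 0.005
```

The force is 41 N after about 5.2 mm more travel, so the cap has bottomed. Retract along the axis.

Call:
{"op": "carry_out", "data": {"moves": [[[0,0,0],[0,0,-0.5],0],[[0,0,0],[0,0,-1.5],0],[[0,0,0],[0,0,-3.5],0],[[0,0,0],[0,0,-7],0],[[0,0,0],[0,0,-7],0]]}}

```text
t: 10.25
eef_pos: [0.6367, -0.0867, 0.2743]
tool_rot: [0.258, -0.044, 0.965, 0.011]
contact_force: [-0.1, 0.7, -1.0]
gripper_width: 0.001
```

```bash
python3 - <<'E'
from h import *
from station import bot
import cv2
o=bot.get_obs(); mv(o,[.5122,-.096,.28],toolR())
for n in("top","side"):
    im=bot.read_camera(n)
    for l in("cell","cap","grip_post_top"):
        for d in bot.silhouettes(l,n)[:1]: print(n,l,d["score"],d["location"])
cv2.imwrite("pics/s4.png",cv2.resize(im[130:360,220:480,::-1],None,fx=2.6,fy=2.6,interpolation=2))
E
```

```text
t 10.25 pos [ 0.6367 -0.0867  0.2743] F [-0.1  0.7 -1. ] w 0.001
MOVE turn [-0. 30. -0.] cm [10.53  0.2  -6.73]
top cell 0.71 [444.0, 167.9]
top cap 0.59 [387.3, 168.5]
top grip_post_top 0.94 [379.1, 236.3]
side cell 0.86 [323.8, 265.5]
side cap 0.55 [367.7, 213.6]
side grip_post_top 0.96 [316.6, 274.9]
```

View pics/s4.png

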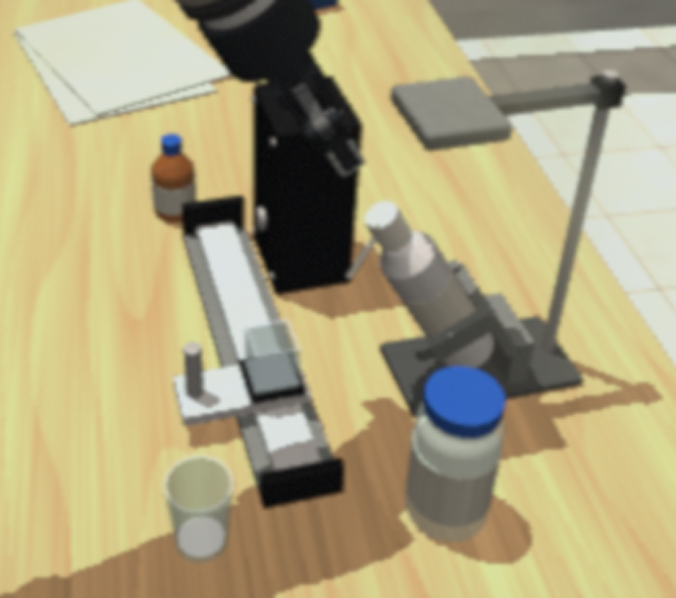

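The cap is up (386,215), the cell is still in place and the bystanders are untouched. I go back to the post.

Call:
{"op": "carry_out", "data": {"moves": [[[0,0,0],[4,0,-2.5],0],[[0,10,0],[8,0.2,-5],3],[[0,20,0],[10.5,0.2,-6.7],5],[[0,30,0],[10.5,0.2,-6.7],5],[[0,30,0],[10.5,0.2,-6.7],5]]}}

```text
t: 11.28
eef_pos: [0.5143, -0.0948, 0.2775]
tool_rot: [-0.001, -0.047, 0.999, 0.002]
contact_force: [0.6, 0.3, 0.6]
gripper_width: 0.585
```

```bash
python3 - <<'E'
from h import *
from station import bot
o=bot.get_obs(); mv(o,[.5132,-.0965,.073],toolR())
E
```

```text
t 11.28 pos [ 0.5143 -0.0948  0.2775] F [0.6 0.3 0.6] w 0.585
MOVE turn [ 0.2 -0.1  0.1] cm [ 0.07 -0.24 20.45]
```

Call:
{"op": "carry_out", "data": {"moves": [[[0.2,0,0],[0.1,-0.2,6],5],[[0.2,0,0],[0.1,-0.2,12],5],[[0.2,0,0],[0.1,-0.2,17],5],[[0.2,0,0],[0.1,-0.2,20.4],5],[[0.2,0,0],[0.1,-0.2,20.4],5]]}}

```text
t: 11.9
eef_pos: [0.5083, -0.0973, 0.0721]
tool_rot: [-0.003, -0.046, 0.999, -0.0]
contact_force: [-0.8, -0.4, -0.2]
gripper_width: 0.581
```

Call:
{"op": "carry_out", "data": {"moves": [[[0,0,0],[0,0,0],1],[[0,0,0],[0,0,0],1],[[0,0,0],[0,0,0],1],[[0,0,0],[0,0,0],1],[[0,0,0],[0,0,0],1]]}}

```text
t: 12.52
eef_pos: [0.5119, -0.0978, 0.0759]
tool_rot: [-0.0, -0.046, 0.999, -0.002]
contact_force: [-1.6, 0.8, 7.7]
gripper_width: 0.174
```

Call:
{"op": "carry_out", "data": {"moves": [[[0,0,0],[0,2.5,0],1],[[0,0,0],[0,6,0],1],[[0,0,0],[0,10,0],1],[[0,0,0],[0,14,0],1],[[0,0,0],[0,17,0],1]]}}

```text
t: 13.15
eef_pos: [0.4952, 0.0726, 0.0758]
tool_rot: [-0.001, -0.046, 0.999, -0.002]
contact_force: [-6.5, -4.2, 19.9]
gripper_width: 0.176
```

Call:
{"op": "carry_out", "data": {"moves": [[[0,0,0],[0,1.2,0],1],[[0,0,0],[0,2,0],1],[[0,0,0],[0,2.4,0],1],[[0,0,0],[0,2.4,0],1]]}}

```text
t: 13.65
eef_pos: [0.493, 0.0946, 0.0758]
tool_rot: [-0.001, -0.045, 0.999, -0.003]
contact_force: [-8.0, -5.5, 21.0]
gripper_width: 0.171
```

Call:
{"op": "carry_out", "data": {"moves": [[[0,0,0],[0,0.4,0],1],[[0,0,0],[0,0.8,0],1],[[0,0,0],[0,1.0,0],1],[[0,0,0],[0,1.0,0],1]]}}

```text
t: 14.15
eef_pos: [0.493, 0.095, 0.0755]
tool_rot: [-0.002, -0.042, 0.999, -0.01]
contact_force: [-6.2, -28.9, 32.5]
gripper_width: 0.182
```

The carriage is against something solid at 29 N, within 5 mm of the expected home position. I ease off, release, rise and check.

Call:
{"op": "carry_out", "data": {"moves": [[[0,0,0],[0,-0.6,0],1],[[0,0,0],[0,-0.6,0],3],[[0,0,0],[0,-0.8,0],5],[[0,0,0],[0,-0.8,0],5],[[0,0,0],[0,-0.8,-3],5]]}}

```text
t: 14.78
eef_pos: [0.4915, 0.0975, 0.1023]
tool_rot: [-0.004, -0.046, 0.999, -0.001]
contact_force: [0.2, 0.7, 0.9]
gripper_width: 0.586
```

Call:
{"op": "carry_out", "data": {"moves": [[[0,0,0],[0,0,-6],5],[[0,0,0],[0,0,-12],5],[[0,0,0],[6,0,-17],5],[[0,0,0],[12,0,-17],5],[[0,0,0],[12,0,-17],5]]}}

```text
t: 15.4
eef_pos: [0.3711, 0.0868, 0.2741]
tool_rot: [-0.001, -0.046, 0.999, -0.004]
contact_force: [0.2, -0.4, -0.4]
gripper_width: 0.589
```

```bash
python3 - <<'E'
from h import *
from station import bot
import cv2
o=bot.get_obs(); mv(o,o["eef_pos"],toolR())
ims=[]
for n in("top","side"):
    im=bot.read_camera(n)
    for l in("cell","cap","grip_post_top","bottle","small_bottle","beaker"):
        for d in bot.silhouettes(l,n)[:1]: print(n,l,round(d["score"],2),d["location"])
    ims.append(im[130:350,190:470] if n=="side" else im[100:320,200:480])
cv2.imwrite("pics/f.png",cv2.resize(np.hstack([ims[0][100:,:140],ims[1][60:180,50:190]])[:,:,::-1],None,fx=2.85,fy=2.85,interpolation=2))
E
```

```text
t 15.4 pos [0.3711 0.0868 0.2741] F [ 0.2 -0.4 -0.4] w 0.589
MOVE turn [-0.4 -0.2  0.1] cm [0. 0. 0.]
top cell 0.74 [294.0, 235.1]
top cap 0.84 [386.5, 168.6]
top grip_post_top 0.66 [295.7, 241.9]
top bottle 0.68 [441.0, 169.0]
top beaker 0.63 [441.1, 258.9]
side cell 0.85 [307.3, 216.2]
side cap 0.76 [368.1, 215.4]
side grip_post_top 0.77 [302.4, 224.0]
side bottle 0.6 [394.6, 305.7]
side small_bottle 0.74 [284.7, 199.2]
side beaker 0.92 [295.8, 324.6]
```

View pics/f.png

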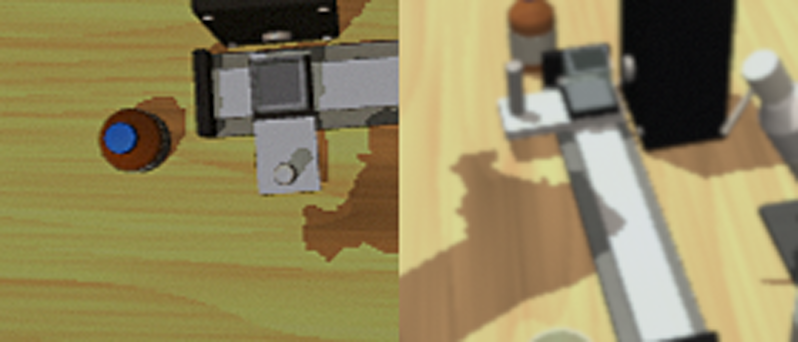

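```bash
python3 - <<'E'
from h import *
from station import bot
np.set_printoptions(precision=4,suppress=True)
S,T=bot.camera_info("side"),bot.camera_info("top")
t=lambda u,v:(u/2.85+200,v/2.85+200)
sd=lambda u,v:((u-399)/2.85+240,v/2.85+190)
q=lambda p:(p,p@uy)
print("seat",q(onz(T,t(280,84),.04)))
print("post",q(onz(T,t(285,174),.09)),q(onz(S,sd(514,67),.09)),q(tri((T,t(285,174)),(S,sd(514,67)))))
# tower top from first top picture (crop 2.5, off 180,60)
u=lambda a,b:(a/2.5+180,b/2.5+60)
for p in((215,260),(336,250),(221,357),(343,352)): print("tower top",q(onz(T,u(*p),.2)))
E
```

```text
seat (array([0.5647, 0.1027, 0.04  ]), np.float64(0.05092566195370159))
post (array([0.4923, 0.0936, 0.09  ]), np.float64(0.048505350687921854)) (array([0.4966, 0.0903, 0.09  ]), np.float64(0.04484526638887443)) (array([0.4945, 0.0937, 0.0875]), np.float64(0.04840176509933255))
tower top (array([0.6795, 0.1604, 0.2   ]), np.float64(0.09796261259651141))
tower top (array([0.6896, 0.0652, 0.2   ]), np.float64(0.002261982484305197))
tower top (array([0.6024, 0.1524, 0.2   ]), np.float64(0.09698006860373186))
tower top (array([0.6084, 0.0577, 0.2   ]), np.float64(0.002202021706786504))
```

The cell is at 0.051 and the tower centre at 0.050 along the rail, so the carriage looks home. Image error is about 2 mm against the 4 mm limit, so I'll confirm with a short one-sided push of the closed fingers on the post.

```bash
python3 - <<'E'
from h import *
from station import bot
o=bot.get_obs(); post=np.array([.4932,.0948,.074]); mv(o,post-.05*uy,toolR())
E
```

```text
t 16.1 pos [0.3741 0.0872 0.2738] F [ 1.6 -0.7 -0.1] w 0.588
MOVE turn [-0.1 -0.2  0. ] cm [-12.01  -5.29  19.95]
```

Call:
{"op": "carry_out", "data": {"moves": [[[0,0,0],[-6,-3,5],0],[[0,0,0],[-12,-5.3,9],0],[[0,0,0],[-12,-5.3,14],0],[[0,0,0],[-12,-5.3,20],0],[[0,0,0],[-12,-5.3,20],0]]}}

```text
t: 16.73
eef_pos: [0.4949, 0.0442, 0.0702]
tool_rot: [-0.006, -0.046, 0.999, -0.001]
contact_force: [-0.8, 0.3, 1.0]
gripper_width: -0.001
```

Call:
{"op": "carry_out", "data": {"moves": [[[0,0,0],[0,1.5,0],0],[[0,0,0],[0,2.3,0],0],[[0,0,0],[0,2.7,0],0],[[0,0,0],[0,2.7,0],0]]}}

```text
t: 17.23
eef_pos: [0.4959, 0.0718, 0.0749]
tool_rot: [-0.001, -0.046, 0.999, -0.002]
contact_force: [-0.2, 0.1, -0.9]
gripper_width: 0.0
```

Call:
{"op": "carry_out", "data": {"moves": [[[0,0,0],[0,0.3,0],0],[[0,0,0],[0,0.6,0],0],[[0,0,0],[0,0.6,0],0]]}}

```text
t: 17.6
eef_pos: [0.4954, 0.0731, 0.0741]
tool_rot: [-0.002, -0.044, 0.999, -0.005]
contact_force: [-0.6, -12.4, 10.2]
gripper_width: -0.004
```

The push holds 12 N, against 2 N of sliding friction, after only 1.3 mm. That confirms the hard stop, so I retreat.

Call:
{"op": "carry_out", "data": {"moves": [[[0,0,0],[0,-2,0],0],[[0,0,0],[0,-3,-5],0],[[0,0,0],[2,-3,-11],0],[[0,0,0],[6,-3,-17],0],[[0,0,0],[6,-3,-17],0]]}}

```text
t: 18.23
eef_pos: [0.4381, 0.0429, 0.2466]
tool_rot: [0.001, -0.045, 0.999, -0.003]
contact_force: [-0.3, -0.2, 1.2]
gripper_width: 0.0
```

Call:
{"op": "carry_out", "data": {"moves": [[[0,0,0],[0,0,0],0],[[0,0,0],[0,0,0],0]]}}

```text
t: 18.48
eef_pos: [0.4381, 0.0423, 0.2427]
tool_rot: [-0.003, -0.045, 0.999, -0.001]
contact_force: [-0.2, 0.2, 0.1]
gripper_width: 0.002
```

```bash
python3 - <<'E'
from station import bot
o=bot.get_obs(); print(o["t"],o["eef_pos"],o["contact_force"])
for n in("top","side"):
    bot.read_camera(n)
    for l in("cell","cap","bottle","small_bottle","beaker"):
        for d in bot.silhouettes(l,n)[:1]: print(n,l,round(d["score"],2),d["location"])
print(bot.hand_in())
E
```

```text
18.475 [0.43806733 0.04232993 0.24271949] [-0.20794521  0.19136664  0.05058798]
top cell 0.83 [295.7, 232.8]
top cap 0.68 [387.4, 168.5]
top bottle 0.62 [440.0, 170.5]
top small_bottle 0.6 [247.4, 249.2]
top beaker 0.97 [440.9, 256.7]
side cell 0.68 [304.9, 217.0]
side cap 0.75 [366.4, 217.6]
side bottle 0.59 [393.0, 305.8]
side small_bottle 0.21 [304.4, 217.9]
side beaker 0.71 [298.6, 323.1]
the job is handed in; nothing more can be done
None
```

I finished the sequence and handed the job in at about 19 s of the 58 s allowed; no verdict came back.

- **Centring:** I gripped the carriage by its post and slid it until the cell stood in front of the nozzle. The cell measured about 1 mm off the nozzle's line, using the cap, straw tip and lamp as references.
- **Pressing:** I pressed the cap along the can's axis with closed fingers. It bottomed at about 41 N after roughly 6.8 mm of estimated travel, more than the spring alone needs. I then backed off, and a picture showed the cap up with the cell still in place.
- **Homing:** I slid the carriage to the hard stop, where it held at 29 N. After releasing it, I pushed the post once more with closed fingers. That held 12 N, far above the 2 N sliding friction, after about 1 mm. The cell lined up with the tower's centre to about 1 mm.
- **Last checks:** The arm was clear with about zero contact force. The bottles and beaker were within a few pixels of where they started.

Three checks disagreed:
- **Home position:** My first estimate, from the end stops, was about 5 mm beyond where the carriage stopped. The tower alignment and the firm stop both support the position it reached.
- **Press force:** The force at the bottom of the press was partly sideways to the can's axis.
- **Amber bottle:** The network's last side-view detection of it was a low-score false hit (0.21) on the cell. The top view showed the bottle in place.

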